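Unload a driver case with a folding lid stay and shut it

TASK

Open the driver case by raising its lid until the folding stay locks and props it, pull every screwdriver that is in the case out of its tight foam cutout and lay it flat in the yellow tray, none resting on another or on the rim. Only when all of them are in the tray, press the stay's red knee knob so that the lid lifts a little and the knee folds, lower the lid and press it down until the spring catch holds it fully shut. Leave the black pouch and the solder reel alone.

Things in the scene. Friction and masses are not known exactly. Their poses are not given: they have to be found in the camera images.
- case_mid (a point): centre of the rim of the driver case: a fixed grey box with black corner guards, 190 mm (its x) by 268 mm (its y), rim 62 mm above the bench, inner floor 5 mm above the bench, walls 5 mm. x points from its front (robot side) to its hinge side, y to its left. The drivers lie along x on two low foam ribs, axes 27 mm (slim) or 34 mm (stout) above the bench
- case_foam (a point): top middle of the foam block (42 mm along the case's x, 46 mm above the bench) with three cutouts 60 mm apart in y, the middle one at this point. Each pinches a driver's shank; 3 to 5 N overcomes it: pull the driver up by its handle with small wiggles, 25 mm frees it. In front of the block the handles lie free, 36 mm or more apart; one cutout may be empty
- lid_hinge (a point): middle of the lid's hinge line, along the case's y at rim height, 95 mm behind case_mid. The lid is 190 x 268 x 12 mm, 0.4 kg, with a damped hinge: let go below about 1.0 rad it sinks slowly and rests at about 0.055 on the spring catch; between 1.05 and 1.2 rad it stays where it is left; above about 1.3 the stay's spring draws it up to the lock
- case_lid (a joint): lid angle, rad: 0 fully shut and held by the spring catch, growing as it opens, about 1.38 when propped by the locked stay, 1.40 at most. From 0.055 (resting on the catch) a push of 5 to 9 N near the front edge snaps it shut; the catch gives way to an upward pull of 6 to 8 N at the bar
- lid_bar (a point): middle of the round steel bar handle before the lid's front edge: 12 mm thick, 100 mm free length along the case's y, on two end brackets, 36 mm clear of the lid's edge. It lies 232 mm from the hinge line and (lid shut) 6 mm above hinge height, and turns with the lid. It can be pinched from above at any lid angle and rolls between the fingers as the lid turns
- lid_press (a point): point on the lid's outer face 160 mm from the hinge line, 30 mm from the front edge, midway across: where to press it shut
- stay_knee (a joint): knee angle of the folding stay on the case's left (+y) side, rad: 0 folded with the lid shut, growing as the lid opens, 2.35 when its two links are in line, about 2.63 when over centre against its stop: then it is locked and the lid cannot be lowered. A light spring carries it over centre by itself once the lid is fully raised
- stay_knob (a point): centre of the red round knob on the stay's knee: 20 mm in diameter, 32 mm long along the case's y, its inner end 14 mm outboard of case and lid. Locked, it stands 30 mm above the rim, 132 mm in front of the hinge line. Pressed down from above with 2 to 4 N it lifts the lid slightly (0.02 rad), passes the links' line and folds; when it has gone down 45 mm the lid is at about 1.15
- stay_pivot (a point): pivot of the stay's lower link on the case's left side at rim height, 172 mm in front of the hinge line; the knob swings about it at 50 mm radius, so nearly straight down while it is being pressed
- slim_driver_1_handle (a point): blue screwdriver, 135 mm long, 60 g; this point is on its axis at the best place to grip the handle (13.6 mm across). Its y axis runs along it towards the handle's end: handle from 21 mm behind to 39 mm past this point, blade end 96 mm behind (shank 4.4 mm). It starts in one of the case's three cutouts, handle towards the robot; None if absent
- slim_driver_2_handle (a point): blue screwdriver, 135 mm long, 60 g; this point is on its axis at the best place to grip the handle (13.6 mm across). Its y axis runs along it towards the handle's end: handle from 21 mm behind to 39 mm past this point, blade end 96 mm behind (shank 4.4 mm). It starts in one of the case's three cutouts, handle towards the robot; None if absent
- stout_driver_handle (a point): blue screwdriver, 100 mm long, 60 g; this point is on its axis at the best place to grip the handle (28 mm across). Its y axis runs along it towards the handle's end: handle from 31 mm behind to 21 mm past this point, blade end 79 mm behind (shank 7 mm). It starts in one of the case's three cutouts, handle towards the robot; None if absent
- slim_driver_1_tip (a point): point on the axis of slim_driver_1 near its blade, 89 mm from its handle point
- slim_driver_2_tip (a point): point on the axis of slim_driver_2 near its blade, 89 mm from its handle point
- stout_driver_tip (a point): point on the axis of stout_driver near its blade, 72 mm from its handle point
- tool_tray: low yellow plastic tray with a black mat, loose, 0.5 kg, 170 mm (its x) by 150 mm (its y), 18 mm high, walls and floor 4 mm; origin at the middle of its underside. A driver fits in along the tray's x with its length centred. It stands to the right or to the left of the case, the black pouch on the other side
- tool_pouch: black pouch, 157 x 99 x 43 mm, bystander; origin at the middle of its underside
- solder_spool: grey reel of solder, 52 mm across, 35 mm high, bystander; origin at the middle of its underside

How it is judged:
By the outcome, as a careful person would: the job done as asked, in the order asked, and still so for the second after the job is handed in, with the robot touching nothing.
Of slim_driver_1, slim_driver_2, stout_driver only 2 to 3 are there at a start; the rules pass over those that are not, and their reading is None.
At some moment in a run one of tool_tray may be knocked a few centimetres aside while the robot is not near it.
Once in a run the grip may slacken for a moment while it holds something.
It also fails if it takes over 210 s, if anything falls off the work surface, if the arm or the gripper's body presses on something with over 40 N, if the wrist force passes 120 N, or if a joint passes its speed limit or range.

ROBOT

A 6-joint arm with a two-finger parallel gripper is mounted at the origin on a cart in front of the work surface, level with it; the furniture and walls round the work are solid. World frame = base frame: x ahead of the robot, y to its left, z up, the work surface at z = 0. Lengths are in m, angles in rad, forces in N, time in s.
With the tool pointing down it reaches from about 0.375 to 0.9 m from the base axis. Payload 3.1 kg.
Tool frame: the origin (TCP) lies on the centre line of the jaws, within the pads' length; the fingertips stand robot.tcp_to_tips ahead of it and the grasp point (between the pads) lies 3 mm ahead of it (robot.tcp_to_tips is the distance from the TCP to the fingertips, in m); z points along the fingers, y is the line along which they close (so a half turn about z gives the same grasp; the last joint's range is limited). The gripper opens to 87 mm and grips with 3 to 60 N. Pads are 19 mm wide; open, the fingers measure 117 mm over their backs; the gripper's body (75 mm by 190 mm) begins 51 mm behind the grasp point.
Start: joints at [-1.468, 0.527, 1.433, -0, 1.181, -0.178], TCP at [0.173, -0.6, 0.216] pointing down, gripper open.
Joint ranges: [-3.08, 3.08], [-0.75, 2.2], [0.22, 2.44], [-1.43, 4.57], [0, 2.65], [-2.85, 2.85]. Speed limits (rad/s): [2.79, 2.79, 3.14, 3.14, 3.14, 3.14].

INTERFACE

Orientations are given as a unit quaternion [x, y, z, w].
In Python, from rig import robot gives the robot as it stands. The module is installed in compiled form; this text tells all that it offers.
- The arm moves only by the shell command python3 -m jog 'ROWS' [FORCE]. ROWS is JSON, one flat list of numbers, 5 for each row, row after row: the finger opening in m, from 0 to 0.087, then the shift along the tool's x, y, z in m, then the turn about the tool's z in units of 10 degrees (1.0 is 10 degrees). In form: [claw, x, y, z, roll, claw, x, y, z, roll, ...]. A call has 1 to 20 rows; each row shifts and turns the commanded pose from where the row before left it, along the tool's axes as they then stand; what a row does not reach is not made up. A row lasts 1/8 s, in which the tool goes at most 62.5 mm and 10.7 degrees, less where a joint would pass 70% of its speed; a pose out of reach is approached as far as the arm can. A call with a gripper value outside its range is refused whole. The fingers move at their own pace and stop on an object; FORCE is the grip in N (left out, the last holds). Time passes only in rows, so rows that do not move let the fingers close. It gives the time, the measured TCP pose, the force, the opening and the grip force at its end, in the units of the state.
- robot.get_obs(): the state, without advancing time (a new reading comes with each control period).
- robot.camera(name): name is "scene" or "side" or "wrist"; returns the picture (420x560x3 uint8, blue, green, red); there is no depth.
- robot.camera_model(name): a dict with "fx", "fy", "cx", "cy" (pixels), "R" (3x3) and "t" (3): a world point X has camera coordinates R X + t; the wrist camera has in their place "tool_from_camera" (4x4, takes a point from camera to tool coordinates, whose origin is the TCP and whose axes are the flange's). Camera axes: x right, y down, z forward; pixel columns grow to the right and rows downward; lengths in m; the calibration is good to about 2 mm. A picture is of the moment at which its call begins: read the wrist's pose just before it. camera_model takes no time and is no camera call.
- robot.hand_in(): hands the job in; it is judged then, once.
Trained networks look in the newest picture that a camera, given by its name, has taken for a name from the list of things; names that differ only in an ending like _2 or _b are one class to them, and where a whole thing is asked for, a point or a joint stands for the part that bears it (a point fixed in the world has none). Each returns a list of dicts, best first, with "conf" (0 to 1); they miss things now and then, are a little off and sometimes report something else, mostly with a low value. They report only what shows in the picture. A call takes as long as a camera call.
- robot.look_for(camera, label): "extent" ([centre column, centre row, width, height] in pixels, round what is visible of it).
- robot.outline_of(camera, label): "region" (420x560 bool, what is visible of it) and "extent" ([centre column, centre row, width, height] in pixels, round what is visible of it).
The state is a dict: "time": time; "q": joint angles; "joint_velocities": joint speeds; "joint_torque": joint torques, N m; "position": TCP position; "tool_rot": TCP orientation; "ft_force": force on the tool from outside, world axes, zero at the start; "moment": the same for the moment, N m; "grip_width": finger opening in m; "grip_force": force on a finger pad.
Only numpy, scipy, OpenCV 4.12 (cv2) and the standard library are available. Lean on these libraries where they do the work, as an engineer would, in place of code of your own. Each camera call takes 0.05 s, during which the arm holds its last target. There are 200 camera calls.

## Working session

There is one attempt and no reset: what is moved stays moved. The work goes in short steps, Python scripts to look and compute and a shell command to move; the robot and the scene stay as the last step left them, time stands still between calls to the robot, and variables do not carry over. Pictures are saved under pics/ and viewed, at most 14 in all, crops included, and the job is handed in when it is done.

```bash
mkdir -p pics
cat > h.py <<'E'
import numpy as np,cv2
from rig import robot
from scipy.spatial.transform import Rotation as Ro
def cam(n):
    o=robot.get_obs(); m=robot.camera_model(n)
    if n=='wrist':
        T=np.array(m['tool_from_camera']); R=Ro.from_quat(o['tool_rot']).as_matrix()
        Rw=R@T[:3,:3]; c=R@T[:3,3]+np.array(o['position'])
    else:
        Rc=np.array(m['R']);Rw=Rc.T;c=-Rc.T@np.array(m['t'])
    return m,Rw,c
def ray(n,u,v):
    m,Rw,c=cam(n); d=Rw@np.array([(u-m['cx'])/m['fx'],(v-m['cy'])/m['fy'],1]); return c,d/np.linalg.norm(d)
def atz(n,u,v,z):
    c,d=ray(n,u,v); return c+d*(z-c[2])/d[2]
def proj(n,X):
    m,Rw,c=cam(n); p=Rw.T@(np.array(X)-c); return np.array([m['fx']*p[0]/p[2]+m['cx'],m['fy']*p[1]/p[2]+m['cy']])
def tri(l):
    A=0;b=0
    for n,u,v in l:
        c,d=ray(n,u,v);P=np.eye(3)-np.outer(d,d);A=A+P;b=b+P@c
    return np.linalg.solve(A,b)
def shot(n,f=None):
    im=robot.camera(n)
    if f: cv2.imwrite('pics/'+f+'.png',im)
    return im
def st():
    o=robot.get_obs(); print('t',round(o['time'],2),'p',np.round(o['position'],4),'R',np.round(Ro.from_quat(o['tool_rot']).as_matrix(),3).tolist(),'F',np.round(o['ft_force'],1),'w',round(o['grip_width'],4),'g',round(o['grip_force'],1))
E
python3 - <<'E'
from h import *
st()
for n in ('scene','side'):
    shot(n,n+'0')
    m,Rw,c=cam(n);print(n,m['fx'],c.round(3),Rw[:,2].round(2))
    for l in ('case_mid','case_lid','lid_bar','lid_press','stay_knob','tool_tray','tool_pouch','solder_spool'):
        for r in robot.look_for(n,l)[:2]: print(l,round(r['conf'],2),np.round(r['extent']))
print(np.array(robot.camera_model('wrist')['tool_from_camera']).round(3), robot.tcp_to_tips)
a=cv2.imread('pics/scene0.png');b=cv2.imread('pics/side0.png')
E
```

```text
t 0.0 p [ 0.1732 -0.5998  0.2147] R [[0.961, 0.277, -0.0], [0.277, -0.961, 0.002], [0.0, -0.002, -1.0]] F [-0.7 -0.3  0.3] w 0.0868 g 0.0
scene 469.58288061495125 [-0.307  0.828  0.768] [ 0.6  -0.64 -0.49]
case_mid 0.62 [244. 233. 113.  89.]
case_lid 0.63 [242. 236. 112.  89.]
lid_bar 0.94 [243. 234. 106.  87.]
lid_press 0.61 [242. 233. 107.  84.]
tool_tray 0.61 [339. 216.  51.  22.]
tool_tray 0.43 [244. 233. 114.  84.]
tool_pouch 0.94 [191. 307.  60.  47.]
side 438.4783052940267 [ 0.641 -1.254  0.643] [-0.05  0.9  -0.44]
case_mid 0.62 [268. 201.  76.  60.]
case_lid 0.78 [269. 194.  76.  38.]
lid_bar 0.86 [271. 196.  78.  44.]
lid_press 0.62 [268. 194.  78.  38.]
tool_tray 0.8 [213. 262.  74.  36.]
tool_pouch 0.8 [245. 167.  36.  15.]
solder_spool 0.75 [210. 306.  19.  26.]
[[-0.001 -0.962 -0.271  0.074]
 [ 1.    -0.    -0.     0.001]
 [ 0.    -0.271  0.962 -0.169]
 [ 0.     0.     0.     1.   ]] 0.022
```

View pics/scene0.png

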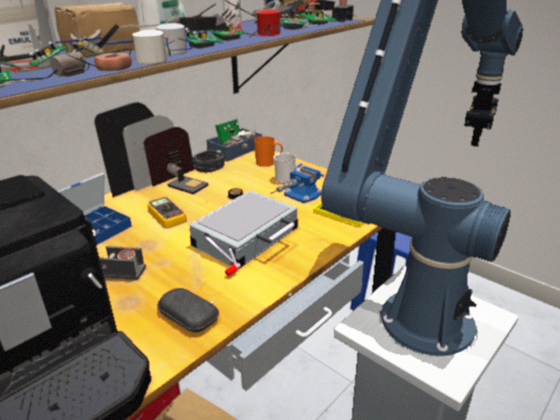

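View pics/side0.png

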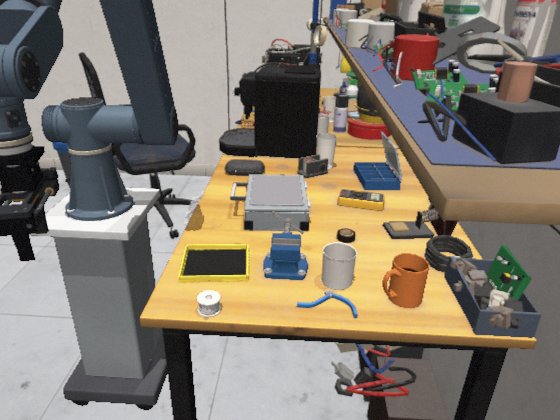

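The case is left of centre, its bar faces the robot, and the red knob is at scene (232,270). The tray is at side (214,262), right of the case, with the spool at (209,303) and the pouch on the left.

Run:
```python
from h import *
for u,v in ((248,177),(304,177),(309,206),(244,207)): print(atz('side',u,v,.074).round(3))
for u,v in ((191,232),(240,194),(298,207),(245,252)): print('s',atz('scene',u,v,.074).round(3))
print('tray',[atz('side',u,v,.018).round(3) for u,v in((187,246),(248,246),(249,278),(180,279))])
print('spool',atz('side',209,300,.02).round(3),'pouch',atz('scene',190,310,.02).round(3),'knob',atz('scene',232,270,.06).round(3))
print('vise',atz('side',286,255,.05).round(3))
```

```text
[0.474 0.113 0.074]
[0.663 0.134 0.074]
[ 0.679 -0.089  0.074]
[ 0.489 -0.115  0.074]
s [0.617 0.187 0.074]
s [ 0.678 -0.058  0.074]
s [ 0.484 -0.114  0.074]
s [0.435 0.155 0.074]
tray [array([ 0.351, -0.254,  0.018]), array([ 0.515, -0.239,  0.018]), array([ 0.535, -0.385,  0.018]), array([ 0.371, -0.404,  0.018])]
spool [ 0.456 -0.479  0.02 ] pouch [0.42  0.353 0.02 ] knob [0.419 0.218 0.06 ]
vise [ 0.621 -0.325  0.05 ]
```

```bash
python3 -m jog '[0.087,0.04,-0.042,-0.011,0,0.087,0.04,-0.042,-0.011,0,0.087,0.04,-0.042,-0.011,0,0.087,0.04,-0.042,-0.011,0,0.087,0.04,-0.042,-0.011,0,0.087,0.04,-0.042,-0.011,0,0.087,0.04,-0.042,-0.011,0,0.087,0.04,-0.042,-0.011,0,0.087,0.04,-0.042,-0.011,0,0.087,0.04,-0.042,-0.011,0,0.087,0.04,-0.042,-0.011,0,0.087,0.04,-0.042,-0.011,0,0.087,0,0,0,-1,0.087,0,0,0,-1,0.087,0,0,0,-1,0.087,0,0,0,-1,0.087,0,0,0,-1,0.087,0,0,0,-1,0.087,0,0,0,-1,0.087,0,0,0,-1]' 20
python3 - <<'E'
from h import *
st(); shot('wrist','w1')
for l in ('lid_bar','case_lid','lid_press'):
    for r in robot.look_for('wrist',l)[:2]: print(l,round(r['conf'],2),np.round(r['extent']))
E
```

```text
time: 3.4
position: [0.4947, 0.0168, 0.3477]
tool_rot: [0.666, 0.746, 0.0, 0.0]
ft_force: [-0.5, 0.0, -0.4]
grip_width: 0.0869
grip_force: 0.0
t 3.4 p [0.4947 0.0168 0.3477] R [[-0.112, 0.994, 0.0], [0.994, 0.112, 0.0], [0.0, 0.0, -1.0]] F [-0.5  0.  -0.4] w 0.0869 g 0.0
lid_bar 0.93 [331. 156. 199. 238.]
case_lid 0.84 [331. 161. 195. 238.]
lid_press 0.97 [332. 158. 194. 235.]
lid_press 0.32 [332. 160. 195. 234.]
```

View pics/w1.png

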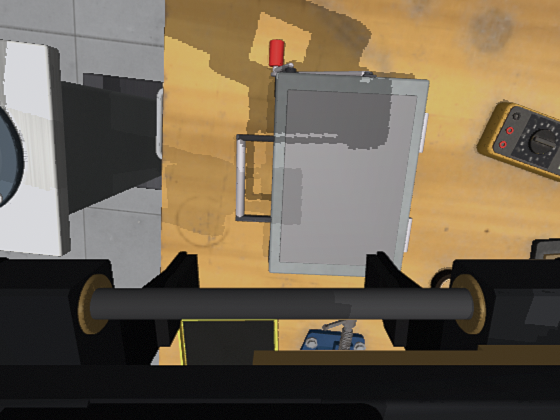

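The wrist view shows lid corners (272,72), (429,80), (412,276), (270,272), the bar centred at (240,178), and the red knob at (277,53).

```bash
cat > /tmp/a.py <<'E'
from h import *
P=[atz('wrist',u,v,.074)[:2] for u,v in ((272,72),(429,80),(412,276),(270,272))]
print(np.round(P,4))
ex=(P[1]-P[0]+P[2]-P[3]);ey=P[0]-P[3]+P[1]-P[2]
print(np.degrees(np.arctan2(ex[1],ex[0])),np.degrees(np.arctan2(-ey[0],ey[1])),np.mean(P,0), np.linalg.norm(ex)/2,np.linalg.norm(ey)/2)
print('bar',[atz('wrist',u,v,.068).round(4) for u,v in((239,138),(240,178),(240,220))])
print('tray',[atz('wrist',u,v,.018).round(4) for u,v in((182,320),(277,320))])
E
python3 /tmp/a.py
```

```text
[[ 0.4692  0.1491]
 [ 0.6609  0.1597]
 [ 0.6941 -0.0994]
 [ 0.4915 -0.1142]]
3.6912171758200394 6.0693200777414935 [0.57893035 0.02378509] 0.19758708636145514 0.26268241343775545
bar [array([0.4339, 0.0667, 0.068 ]), array([0.4389, 0.0149, 0.068 ]), array([ 0.4429, -0.0434,  0.068 ])]
tray [array([ 0.3533, -0.2424,  0.018 ]), array([ 0.5119, -0.2259,  0.018 ])]
```

```bash
python3 -m jog '[0.032,0.0044,-0.0557,0.03,0,0.032,0,0,0.06,0,0.032,0,0,0.06,0,0.032,0,0,0.06,0,0.032,0,0,0.03,0,0.032,0,0,0.02,0,0.032,0,0,0.017,0,0.032,0,0,0,0,0.0,0,0,0,0,0.0,0,0,0,0,0.0,0,0,0,0,0.0,0,0,0,0]' 25
python3 - <<'E'
import numpy as np
a=np.arange(0,1.3801,.06)
y=-.232*np.cos(a)+.006*np.sin(a);z=.232*np.sin(a)+.006*np.cos(a)
for A,i,j in zip(a[1:],np.diff(y),-np.diff(z)):print(round(A,2),round(i,4),round(j,4))
E
```

```text
time: 5.1
position: [0.4399, 0.0152, 0.0715]
tool_rot: [0.669, 0.744, 0.0, 0.0]
ft_force: [0.1, -0.6, 0.6]
grip_width: 0.0029
grip_force: 0.0
0.06 0.0008 -0.0139
0.12 0.0016 -0.0138
0.18 0.0024 -0.0137
0.24 0.0033 -0.0135
0.3 0.0041 -0.0133
0.36 0.0049 -0.0131
0.42 0.0056 -0.0127
0.48 0.0064 -0.0124
0.54 0.0071 -0.012
0.6 0.0078 -0.0115
0.66 0.0085 -0.011
0.72 0.0091 -0.0105
0.78 0.0098 -0.0099
0.84 0.0103 -0.0093
0.9 0.0109 -0.0087
0.96 0.0114 -0.008
1.02 0.0118 -0.0073
1.08 0.0123 -0.0066
1.14 0.0126 -0.0059
1.2 0.013 -0.0051
1.26 0.0132 -0.0043
1.32 0.0135 -0.0035
1.38 0.0137 -0.0027
```

Run:
```python
from h import *
st(); shot('wrist','w2');
print(proj('wrist',[.4389,.0149,.068]))
```

```text
t 5.1 p [0.4399 0.0152 0.0715] R [[-0.106, 0.994, 0.001], [0.994, 0.106, -0.0], [-0.0, 0.001, -1.0]] F [ 0.1 -0.6  0.6] w 0.0029 g 0.0
[279.43815791 262.42698463]
```

View pics/w2.png

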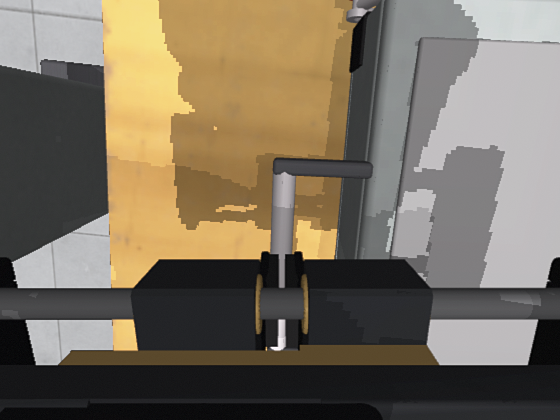

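```bash
python3 -m jog '[0.0,0,0,0,0,0.0,0,0,0,0]' 25
python3 - <<'E'
from h import *
for w in(0.006,.0015): print(w,[(proj('wrist',robot.get_obs()['position']+Ro.from_quat(robot.get_obs()['tool_rot']).as_matrix()@np.array(q))).round() for q in ([.0095,w,.022],[.0095,-w,.022],[-.0095,w,.022],[.0095,0,0.003],[.04,.006,.003],[.04,-.006,.003])])
im=shot('wrist');cv2.imwrite('pics/w3.png',cv2.resize(im[200:380,200:360],None,fx=4,fy=3.3))
E
```

```text
time: 5.4
position: [0.4397, 0.0153, 0.0711]
tool_rot: [0.669, 0.744, -0.0, -0.0]
ft_force: [0.1, -0.2, 0.7]
grip_width: 0.0007
grip_force: 0.0
0.006 [array([291., 235.]), array([271., 235.]), array([291., 264.]), array([281., 246.]), array([293., 191.]), array([270., 191.])]
0.0015 [array([284., 235.]), array([279., 235.]), array([284., 264.]), array([281., 246.]), array([293., 191.]), array([270., 191.])]
```

View pics/w3.png

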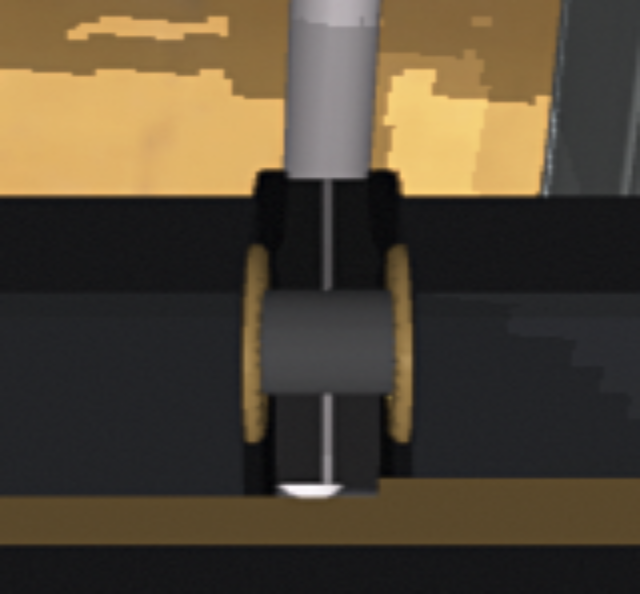

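The fingers closed fully and the bar shows beneath them at rows below 252, so the pads were above it. I'll open, go down 20 mm and close again.

```bash
python3 -m jog '[0.032,0,0,0,0,0.032,0,0,0,0,0.032,0,0,0,0,0.032,0,0,0.007,0,0.032,0,0,0.007,0,0.032,0,0,0.006,0,0.032,0,0,0,0,0.0,0,0,0,0,0.0,0,0,0,0,0.0,0,0,0,0,0.0,0,0,0,0]' 25
```

```text
time: 6.82
position: [0.4394, 0.0152, 0.0512]
tool_rot: [0.669, 0.743, -0.0, -0.0]
ft_force: [-1.4, -1.3, 1.6]
grip_width: 0.0114
grip_force: 24.9
```

Gripped at 11.4 mm. Raising the lid along the arc.

```bash
python3 -m jog '[0,0,0.0008,-0.0139,0,0,0,0.0016,-0.0138,0,0,0,0.0024,-0.0137,0,0,0,0.0033,-0.0135,0,0,0,0.0041,-0.0133,0,0,0,0.0049,-0.0131,0,0,0,0.0056,-0.0127,0,0,0,0.0064,-0.0124,0]' 25
python3 - <<'E'
from h import *
shot('side','s2')
E
```

```text
time: 7.82
position: [0.4667, 0.0172, 0.1573]
tool_rot: [0.668, 0.744, -0.003, -0.001]
ft_force: [-3.3, -6.9, -1.1]
grip_width: 0.0113
grip_force: 24.9
```

View pics/s2.png

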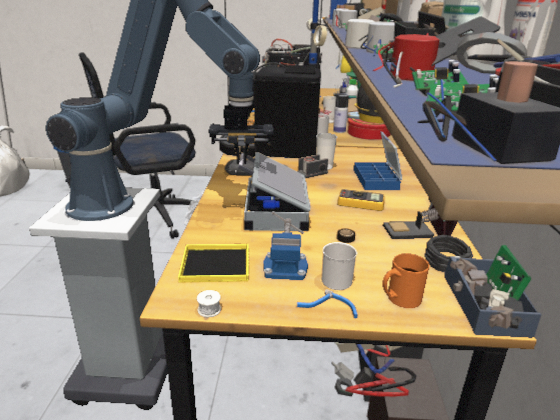

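The lid is rising with the fingers on the bar. I'll continue, with a slight -y relief for the side force.

```bash
python3 -m jog '[0,-0.001,0.0071,-0.012,0,0,-0.001,0.0078,-0.0115,0,0,-0.001,0.0085,-0.011,0,0,-0.001,0.0091,-0.0105,0,0,0,0.0098,-0.0099,0,0,0,0.0103,-0.0093,0,0,0,0.0109,-0.0087,0,0,0,0.0114,-0.008,0]' 25
python3 -m jog '[0,0,0.0118,-0.0073,0,0,0,0.0123,-0.0066,0,0,0,0.0126,-0.0059,0,0,0,0.013,-0.0051,0,0,0,0.0132,-0.0043,0,0,0,0.0135,-0.0035,0,0,0,0.0137,-0.0027,0,0,0,0,0,0,0,0,0,0,0]' 25
```

```text
time: 8.88
position: [0.5378, 0.0218, 0.2388]
tool_rot: [0.668, 0.744, -0.005, -0.004]
ft_force: [-11.6, -2.8, 11.0]
grip_width: 0.011
grip_force: 25.0
time: 10.0
position: [0.6333, 0.0283, 0.2752]
tool_rot: [0.669, 0.743, -0.002, 0.003]
ft_force: [-1.0, -7.1, 5.4]
grip_width: 0.0111
grip_force: 25.1
```

```bash
python3 -m jog '[0.032,0,0,0,0,0.032,0,0,0,0,0.032,0,0,0,0,0.032,0,0,-0.02,0,0.032,0,0,-0.03,0,0.032,0,-0.03,-0.02,0,0.032,0,-0.05,0,0,0.032,0,-0.05,0,0,0.032,0,-0.05,0,0]' 25
python3 - <<'E'
from h import *
a=shot('side');b=shot('scene')
f=lambda i,x0,y0,w,h:cv2.resize(i[y0:y0+h,x0:x0+w],(400,400))
cv2.imwrite('pics/s3.png',np.hstack([f(a,200,120,140,140),f(b,160,150,170,170)]))
E
```

```text
time: 11.12
position: [0.4526, 0.0131, 0.3436]
tool_rot: [0.668, 0.744, 0.0, 0.0]
ft_force: [-0.2, -0.7, 1.2]
grip_width: 0.0317
grip_force: 0.0
```

View pics/s3.png

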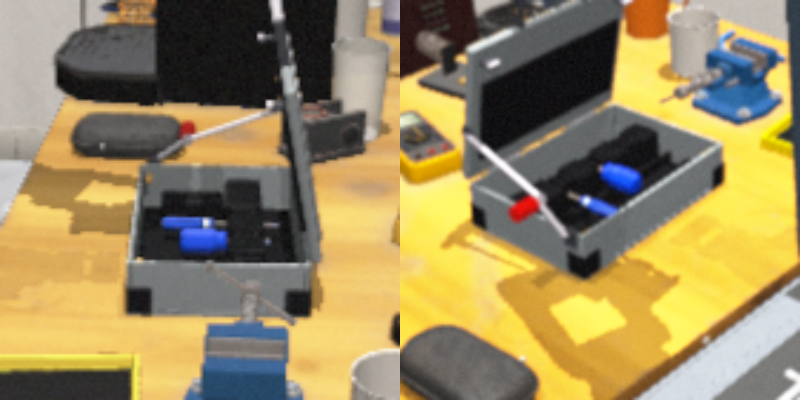

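The lid is propped with the stay's links in line and the knob at about 2 o'clock on the stay. Two drivers show, one slim and one stout. Next is a close look with the wrist turned.

```bash
python3 -m jog '[0.06,0.015,0.04,0.04,0,0.06,0,0,0,-1.02,0.06,0,0,0,-1.02,0.06,0,0,0,-1.02,0.06,0,0,0,-1.02,0.06,0,0,0,-1.02,0.06,0,0,0,-1.02,0.06,0,0,0,-1.02,0.06,0,0,0,-1.02,0.06,0,0,0,-1.02,0.06,0,0,0,0]' 25
python3 - <<'E'
from h import *
st(); shot('wrist','w4')
for l in ('slim_driver_1_handle','slim_driver_1_tip','stout_driver_handle','stout_driver_tip','case_mid','case_foam','stay_knob'):
    for r in robot.look_for('wrist',l)[:3]: print(l,round(r['conf'],2),np.round(r['extent']))
E
```

```text
time: 12.6
position: [0.4931, 0.0323, 0.3037]
tool_rot: [-0.068, 0.998, 0.0, 0.0]
ft_force: [0.6, 0.1, -0.8]
grip_width: 0.0601
grip_force: 0.0
t 12.6 p [0.4931 0.0323 0.3037] R [[-0.991, -0.136, 0.0], [-0.136, 0.991, 0.0], [-0.001, 0.0, -1.0]] F [ 0.6  0.1 -0.8] w 0.0601 g 0.0
slim_driver_1_tip 0.47 [306. 279. 232. 165.]
stout_driver_handle 0.95 [255. 243.  22.  70.]
stout_driver_tip 0.84 [252. 241.  23.  71.]
stout_driver_tip 0.17 [308. 275. 230. 154.]
case_mid 0.85 [291. 259. 261. 196.]
case_foam 0.65 [254. 243.  20.  68.]
case_foam 0.56 [292. 261. 255. 199.]
stay_knob 0.95 [401. 222.  40.  52.]
stay_knob 0.64 [521. 165.  78. 121.]
```

View pics/w4.png

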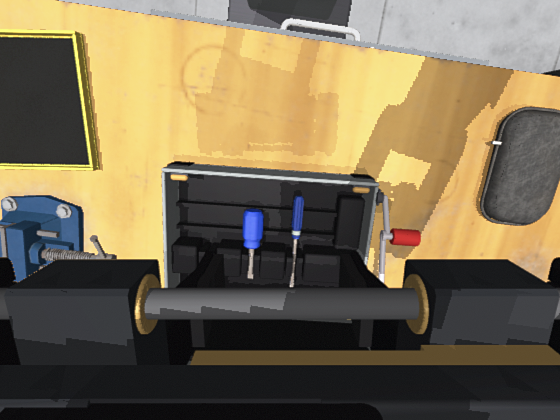

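The wrist view shows the stout handle at (253,209–247) with its shank to (250,277), the slim handle at (298,197)–(295,235) with its shank to (291,287), and the knob at (405,237). The third cutout has no driver. The tray is at top left.

Run:
```python
from h import *
im=cv2.imread('pics/w4.png');h=cv2.cvtColor(im,cv2.COLOR_BGR2HSV)
m=((h[...,0]>105)&(h[...,0]<130)&(h[...,1]>150)&(h[...,2]>80)).astype(np.uint8);m[:150]=0;m[300:]=0;m[:,:200]=0
n,L,S,C=cv2.connectedComponentsWithStats(m)
for i in range(1,n):
    if S[i,4]>50:
        print(S[i],C[i]); ys,xs=np.where(L==i)
        for z in(.027,.034):
            a=atz('wrist',xs[ys<ys.min()+3].mean(),ys.min(),z);b=atz('wrist',xs[ys>ys.max()-3].mean(),ys.max(),z)
            d=b-a;print(z,a.round(4),b.round(4),np.degrees(np.arctan2(d[1],d[0])).round(1),np.linalg.norm(d).round(4))
for p in ((163,169),(377,183)):print('rim front',atz('wrist',*p,.062).round(4))
print('knob',atz('wrist',405,237,.092).round(4))
```

```text
[292 196  12  34 309] [297.37540453 212.83171521]
0.027 [0.5083 0.0569 0.027 ] [0.5548 0.0609 0.027 ] 4.9 0.0466
0.034 [0.5069 0.0564 0.034 ] [0.5527 0.0603 0.034 ] 4.9 0.0459
[242 209  22  40 719] [252.24617524 227.78720445]
0.027 [ 0.5347 -0.0023  0.027 ] [0.591  0.0026 0.027 ] 5.0 0.0566
0.034 [ 0.5329 -0.002   0.034 ] [0.5883 0.0028 0.034 ] 5.0 0.0557
rim front [ 0.4907 -0.114   0.062 ]
rim front [0.4722 0.1472 0.062 ]
knob [0.5274 0.1848 0.092 ]
```

Run:
```python
from h import *
print(tri([('side',255.3,177.8),('scene',234.4,253.3)]).round(4))
print(tri([('side',247.3,211.7),('scene',296,212.5)]).round(4))
print('knob',tri([('side',200+188/2.857,120+130/2.857),('scene',160+123/2.353,150+208/2.353)]).round(4))
print(tri([('side',247.3,211.7),('wrist',163,169)]).round(4),tri([('scene',296,212.5),('wrist',163,169)]).round(4))
print(tri([('side',255.3,177.8),('wrist',377,183)]).round(4),tri([('scene',234.4,253.3),('wrist',377,183)]).round(4))
```

```text
[0.4884 0.1534 0.0501]
[ 0.4947 -0.1116  0.0546]
knob [0.5282 0.1846 0.0904]
[ 0.495  -0.1147  0.0581] [ 0.4935 -0.1171  0.0501]
[0.484  0.1524 0.053 ] [0.476  0.1531 0.049 ]
```

```bash
python3 -m jog '[0.05,-0.029,-0.02,0.0,0,0.05,-0.028,-0.0204,0.04,0.28,0.05,0,0,0.06,0,0.05,0,0,0.06,0,0.05,0,0,0.04,0,0.05,0,0,0.025,0,0.05,0,0,0.02,0,0.05,0,0,0.015,0,0.05,0,0,0.007,0,0.05,0,0,0,0,0.01,0,0,0,0,0.01,0,0,0,0,0.01,0,0,0,0,0.01,0,0,0,0]' 25
```

```text
time: 14.75
position: [0.5545, -0.0002, 0.037]
tool_rot: [-0.044, 0.999, -0.0, 0.0]
ft_force: [0.2, 1.5, -0.9]
grip_width: 0.018
grip_force: 0.5
```

```bash
python3 -m jog '[0.01,0,0,0,0,0.01,0,0,0,0]' 25
python3 - <<'E'
from h import *
im=shot('wrist');cv2.imwrite('pics/w5.png',cv2.resize(im[120:340,150:420],(700,570)))
E
```

```text
time: 15.0
position: [0.5544, -0.0002, 0.0379]
tool_rot: [-0.044, 0.999, -0.0, 0.0]
ft_force: [-1.8, 0.2, 9.8]
grip_width: 0.0109
grip_force: 10.9
```

View pics/w5.png

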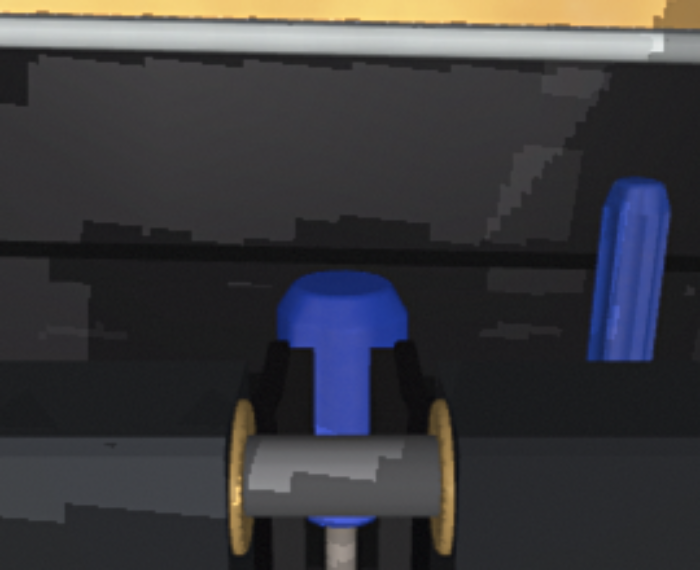

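The pads hold only the top of the handle: the fingertips sit about 30 mm shorter than stated, which also fits the missed bar. I'll open, go 20 mm lower and grip again.

```bash
python3 -m jog '[0.05,0,0,0,0,0.05,0,0,0,0,0.05,0,0,0,0,0.05,0,0,0,0,0.05,0,0,0.007,0,0.05,0,0,0.007,0,0.05,0,0,0.006,0,0.05,0,0,0,0]' 25
python3 -m jog '[0.01,0,0,0,0,0.01,0,0,0,0,0.01,0,0,0,0,0.01,0,0,0,0]' 25
```

```text
time: 16.05
position: [0.5538, -0.0002, 0.016]
tool_rot: [-0.044, 0.999, 0.0, -0.001]
ft_force: [-1.2, -0.6, -0.7]
grip_width: 0.0499
grip_force: 0.0
time: 16.55
position: [0.5543, -0.0, 0.017]
tool_rot: [-0.044, 0.999, 0.0, 0.0]
ft_force: [0.6, 1.3, 0.0]
grip_width: 0.0264
grip_force: 25.0
```

Now it holds at 26.4 mm. Pulling up with wiggles.

```bash
python3 -m jog '[0.01,0,0,0,0,0.01,0,0.001,-0.004,0.1,0.01,0,-0.002,-0.004,-0.2,0.01,0,0.002,-0.004,0.2,0.01,0,-0.002,-0.004,-0.2,0.01,0,0.002,-0.004,0.2,0.01,0,-0.002,-0.004,-0.2,0.01,0,0.002,-0.004,0.2,0.01,0,-0.001,-0.004,-0.1,0.01,0,0,-0.02,0,0.01,0,0,-0.03,0,0.01,0,0,-0.04,0,0.01,0,0,-0.04,0,0.01,0,0,0,0]' 40
python3 - <<'E'
from h import *
st(); a=shot('wrist');b=shot('side');
r=robot.look_for('side','tool_tray')[:1]
print([ (x['conf'],np.round(x['extent'])) for x in r])
cv2.imwrite('pics/w6.png',np.hstack([cv2.resize(a[100:380,60:480],(420,300)),cv2.resize(b[120:320,170:340],(340,300))]))
cv2.imwrite('pics/side6.png',b)
E
```

```text
time: 18.3
position: [0.5565, -0.0009, 0.1822]
tool_rot: [-0.045, 0.999, -0.001, 0.004]
ft_force: [0.1, -0.1, -0.3]
grip_width: 0.0259
grip_force: 40.0
t 18.3 p [ 0.5565 -0.0009  0.1822] R [[-0.996, -0.09, 0.008], [-0.09, 0.996, -0.002], [-0.007, -0.003, -1.0]] F [ 0.1 -0.1 -0.3] w 0.0259 g 40.0
[(0.61, array([216., 264.,  73.,  36.]))]
```

View pics/w6.png

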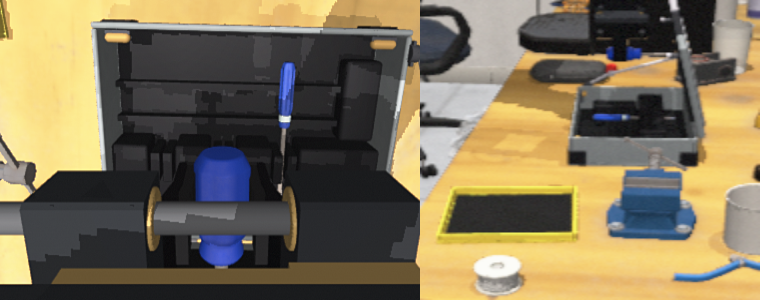

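The stout driver hangs in the gripper and the tray is clear in the side view at about (216,264). Next I'll measure the tray.

```bash
cat >> h.py <<'E'
def tray(n,z=.018):
    r=robot.outline_of(n,'tool_tray')
    if not r: return print('none')
    r=r[0]; c,_=cv2.findContours(r['region'].astype(np.uint8),0,2); c=max(c,key=cv2.contourArea)[:,0]
    W=np.array([atz(n,u,v,z)[:2] for u,v in c]); b=cv2.minAreaRect((W*1000).astype(np.float32))
    k=cv2.boxPoints(b)/1000; print(n,round(r['conf'],2),'centre',np.round(b[0],1),'size',np.round(b[1],1),'ang',round(b[2],1)); return k
E
python3 - <<'E'
from h import *
shot('side');k=tray('side');print(k.round(3).tolist())
E
```

```text
side 0.65 centre [ 438.9 -321.2] size [170.8 179.8] ang 6.8
[[0.3440000116825104, -0.24199999868869781], [0.36500000953674316, -0.41999998688697815], [0.5339999794960022, -0.4000000059604645], [0.5130000114440918, -0.22200000286102295]]
```

```bash
python3 -m jog '[0.01,0.025,-0.041,-0.01,0,0.01,0.025,-0.041,-0.01,0,0.01,0.025,-0.041,-0.01,0,0.01,0.025,-0.041,-0.01,0,0.01,0.025,-0.041,-0.01,0,0.01,0.025,-0.041,-0.01,0,0.01,0.0245,-0.0405,-0.01,0,0.01,0,0,0,-0.2,0.01,0,0,0,0]' 40
python3 - <<'E'
from h import *
st(); a=shot('wrist','w7'); k=tray('wrist'); print(k.round(3).tolist() if k is not None else '')
E
```

```text
time: 19.68
position: [0.4052, -0.3001, 0.2476]
tool_rot: [-0.061, 0.998, 0.001, -0.001]
ft_force: [-0.2, 0.6, -1.7]
grip_width: 0.0264
grip_force: 40.0
t 19.68 p [ 0.4052 -0.3001  0.2476] R [[-0.992, -0.123, -0.002], [-0.123, 0.992, 0.003], [0.001, 0.003, -1.0]] F [-0.2  0.6 -1.7] w 0.0264 g 40.0
wrist 0.69 centre [ 499.6 -286.9] size [69.8 71.2] ang 7.0
[[0.460999995470047, -0.25600001215934753], [0.4690000116825104, -0.32600000500679016], [0.5389999747276306, -0.3179999887943268], [0.5299999713897705, -0.24699999392032623]]
```

View pics/w7.png

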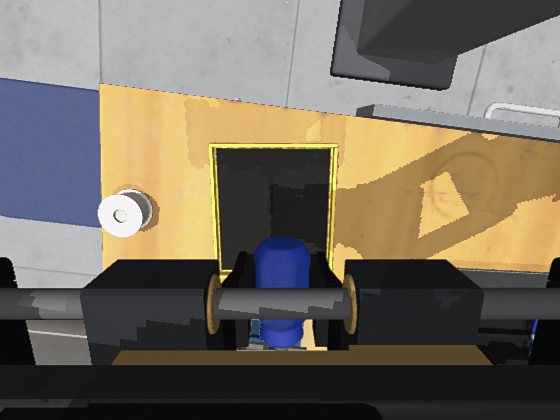

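The tray's rim corners are at (210,144), (338,144), (218,272) and (333,272). The spool is at (125,212).

Run:
```python
from h import *
P=np.array([atz('wrist',u,v,.018)[:2] for u,v in ((210,144),(338,144),(218,272),(333,272))]);print(P.round(4).tolist())
ey=P[1]-P[0];print(np.degrees(np.arctan2(-ey[0],ey[1])),np.linalg.norm(ey),np.linalg.norm(P[2]-P[0]),np.linalg.norm(P[3]-P[1]),P.mean(0))
```

```text
[[0.3641, -0.3878], [0.3458, -0.2409], [0.5233, -0.3667], [0.5052, -0.2202]]
7.1111758309447906 0.14805490921386522 0.1606127477971608 0.16075830697147134 [ 0.43462175 -0.30391499]
```

```bash
python3 -m jog '[0.01,-0.0044,0.014,0.03,0,0.01,0,0,0.055,0,0.01,0,0,0.055,0,0.01,0,0,0.05,0,0.01,0,0,0.03,0,0.01,0,0,0.012,0,0.01,0,0,0.007,0,0.01,0,0,0.0,0,0.01,0,0,0,0]' 40
```

```text
time: 20.9
position: [0.409, -0.2872, 0.0108]
tool_rot: [-0.062, 0.998, -0.001, 0.001]
ft_force: [0.7, 0.1, -0.2]
grip_width: 0.026
grip_force: 40.0
```

```bash
python3 -m jog '[0.01,0,0,0.002,0,0.01,0,0,0.002,0,0.01,0,0,0.002,0,0.01,0,0,0,0]' 40
```

```text
time: 21.4
position: [0.4082, -0.2866, 0.0036]
tool_rot: [-0.062, 0.998, 0.0, -0.0]
ft_force: [-0.5, 0.3, -0.4]
grip_width: 0.0258
grip_force: 40.0
```

```bash
python3 -m jog '[0.01,0,0,0.001,0,0.01,0,0,0.001,0,0.01,0,0,0,0]' 40;python3 -m jog '[0.01,0,0,0.001,0,0.01,0,0,0.001,0,0.01,0,0,0,0]' 40
```

```text
time: 21.78
position: [0.4083, -0.2866, 0.0017]
tool_rot: [-0.062, 0.998, 0.0, -0.0]
ft_force: [0.0, 0.5, -1.4]
grip_width: 0.0257
grip_force: 40.0
time: 22.15
position: [0.4085, -0.2866, 0.0011]
tool_rot: [-0.062, 0.998, -0.0, 0.0]
ft_force: [-0.8, 1.8, 11.6]
grip_width: 0.0258
grip_force: 40.0
```

Contact. Now release gently to a 36 mm opening, rise, look, and go back over the case for the slim driver.

```bash
python3 -m jog '[0.038,0,0,-0.001,0,0.038,0,0,0,0,0.038,0,0,0,0,0.038,0,0,-0.01,0,0.038,0,0,-0.04,0,0.038,0,0,-0.05,0,0.038,0,0,-0.06,0,0.038,0,0,-0.06,0]' 25
python3 - <<'E'
from h import *
st();cv2.imwrite('pics/w8.png',cv2.resize(shot('wrist')[100:360,130:430],(600,520)))
im=cv2.imread('pics/w8.png');h=cv2.cvtColor(im,cv2.COLOR_BGR2HSV)
m=((h[...,0]>105)&(h[...,0]<130)&(h[...,1]>150)&(h[...,2]>80));ys,xs=np.where(m);xs=130+xs/2;ys=100+ys/2
print(xs.min(),xs.max(),ys.min(),ys.max())
E
```

```text
time: 23.15
position: [0.408, -0.2863, 0.2231]
tool_rot: [-0.062, 0.998, -0.0, 0.0]
ft_force: [-0.1, -0.8, -0.5]
grip_width: 0.0379
grip_force: 0.0
t 23.15 p [ 0.408  -0.2863  0.2231] R [[-0.992, -0.123, 0.0], [-0.123, 0.992, 0.0], [-0.0, -0.0, -1.0]] F [-0.1 -0.8 -0.5] w 0.0379 g 0.0
233.0 296.0 175.0 348.5
```

View pics/w8.png

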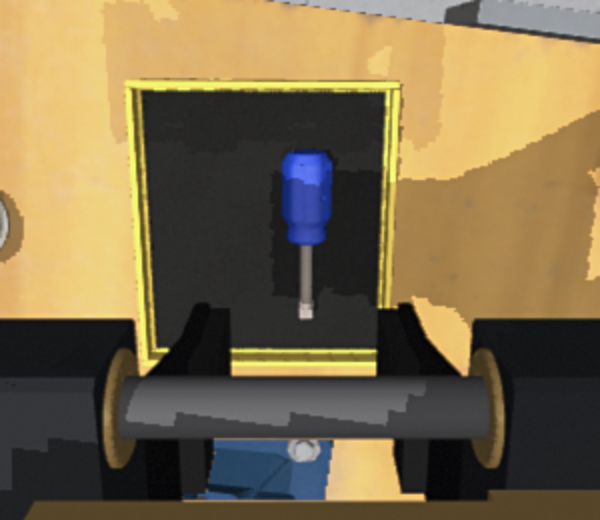

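The stout driver lies flat in the tray, clear of the rim, with its handle at (305,195) in the crop. Next, the slim driver.

```bash
python3 -m jog '[0.036,-0.0258,0.0467,0,0,0.036,-0.0258,0.0467,0,0,0.036,-0.0258,0.0467,0,0,0.036,-0.0258,0.0467,0,0,0.036,-0.0258,0.0467,0,0,0.036,-0.0258,0.0467,0,0,0.036,-0.0257,0.0465,0,0,0.036,0,0,0,0.2,0.036,0,0,0,0]' 25
python3 - <<'E'
from h import *
st();im=shot('wrist','w9');h=cv2.cvtColor(im,cv2.COLOR_BGR2HSV)
m=((h[...,0]>105)&(h[...,0]<130)&(h[...,1]>150)&(h[...,2]>60)).astype(np.uint8);m[:100]=0;m[380:]=0
n,L,S,C=cv2.connectedComponentsWithStats(m)
for i in range(1,n):
    if S[i,4]>80:
        ys,xs=np.where(L==i);a=atz('wrist',xs[ys<ys.min()+3].mean(),ys.min(),.027);b=atz('wrist',xs[ys>ys.max()-3].mean(),ys.max(),.027);print(S[i],a.round(4),b.round(4))
E
```

```text
time: 24.32
position: [0.5465, 0.0596, 0.2206]
tool_rot: [-0.045, 0.999, -0.0, -0.0]
ft_force: [-1.2, 0.1, 0.3]
grip_width: 0.0359
grip_force: 0.0
t 24.32 p [0.5465 0.0596 0.2206] R [[-0.996, -0.089, -0.001], [-0.089, 0.996, -0.001], [0.001, -0.0, -1.0]] F [-1.2  0.1  0.3] w 0.0359 g 0.0
[276 160  14  44 421] [0.5092 0.0571 0.027 ] [0.556  0.0606 0.027 ]
```

```bash
python3 -m jog '[0.036,0,0,0.06,0,0.036,0,0,0.06,0,0.036,0,0,0.04,0,0.036,0,0,0.02,0,0.036,0,0,0.01,0,0.036,0,0,0,0]' 25
python3 -m jog '[0.036,0,0,0.006,0,0.036,0,0,0.005,0,0.036,0,0,0.003,0,0.036,0,0,0,0]' 25
```

```text
time: 25.12
position: [0.547, 0.0588, 0.0307]
tool_rot: [-0.044, 0.999, 0.0, -0.0]
ft_force: [-0.1, -0.1, -0.5]
grip_width: 0.0359
grip_force: 0.0
time: 25.62
position: [0.5471, 0.0599, 0.0167]
tool_rot: [-0.044, 0.999, 0.0, -0.0]
ft_force: [-0.0, -0.7, 0.3]
grip_width: 0.0358
grip_force: 0.0
```

```bash
python3 -m jog '[0.036,0,0,0.003,0,0.036,0,0,0.001,0,0.0,0,0,0,0,0.0,0,0,0,0,0.0,0,0,0,0,0.0,0,0,0,0]' 35
```

```text
time: 26.38
position: [0.5473, 0.0599, 0.0129]
tool_rot: [-0.044, 0.999, 0.0, 0.0]
ft_force: [1.3, 0.3, 0.9]
grip_width: 0.0123
grip_force: 35.1
```

```bash
python3 -m jog '[0.0,0,0,0,0,0.0,0,0.001,-0.004,0.1,0.0,0,-0.002,-0.004,-0.2,0.0,0,0.002,-0.004,0.2,0.0,0,-0.002,-0.004,-0.2,0.0,0,0.002,-0.004,0.2,0.0,0,-0.002,-0.004,-0.2,0.0,0,0.002,-0.004,0.2,0.0,0,-0.001,-0.004,-0.1,0.0,0,0,-0.02,0,0.0,0,0,-0.03,0,0.0,0,0,-0.05,0,0.0,0,0,-0.06,0,0.0,0,0,-0.05,0,0.0,0,0,0,0]' 45
python3 - <<'E'
from h import *
st();a=shot('wrist');b=shot('side');k=tray('side');shot('side')
cv2.imwrite('pics/w10.png',np.hstack([cv2.resize(a[100:380,60:480],(420,300)),cv2.resize(b[120:320,170:340],(340,300))]))
E
```

```text
time: 28.25
position: [0.5494, 0.0595, 0.2594]
tool_rot: [-0.045, 0.999, -0.001, 0.005]
ft_force: [0.0, -0.2, -0.5]
grip_width: 0.012
grip_force: 45.0
t 28.25 p [0.5494 0.0595 0.2594] R [[-0.996, -0.09, 0.01], [-0.09, 0.996, -0.001], [-0.01, -0.002, -1.0]] F [ 0.  -0.2 -0.5] w 0.012 g 45.0
side 0.77 centre [ 438.1 -320.9] size [168.2 169.9] ang 5.4
```

View pics/w10.png

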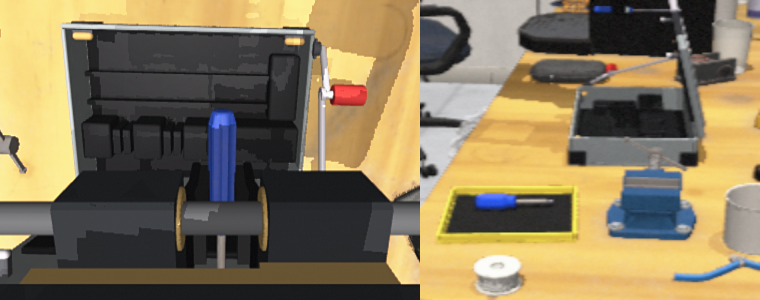

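The slim driver hangs straight and the case is now empty. The tray in the side view is undisturbed, with the stout driver lying in it.

```bash
python3 -m jog '[0.0,0.0212,-0.0485,0,0,0.0,0.0212,-0.0485,0,0,0.0,0.0212,-0.0485,0,0,0.0,0.0212,-0.0485,0,0,0.0,0.0212,-0.0485,0,0,0.0,0.0212,-0.0485,0,0,0.0,0.0212,-0.0485,0,0,0.0,0.0212,-0.0485,0,0,0,0,0,0,-0.2,0,0,0,0,0]' 45
python3 - <<'E'
from h import *
st();a=shot('wrist','w11')
E
```

```text
time: 29.7
position: [0.4116, -0.3406, 0.253]
tool_rot: [-0.061, 0.998, 0.002, -0.001]
ft_force: [-0.4, 0.3, -1.0]
grip_width: 0.012
grip_force: 45.0
t 29.7 p [ 0.4116 -0.3406  0.253 ] R [[-0.992, -0.123, -0.002], [-0.123, 0.992, 0.004], [0.002, 0.004, -1.0]] F [-0.4  0.3 -1. ] w 0.012 g 45.0
```

View pics/w11.png

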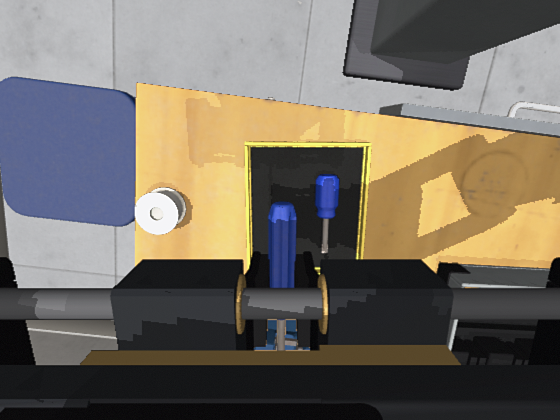

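The tray's near corners are at (246,144) and (370,144), the stout lies at (327,196), and the slim hangs over the free half.

Run:
```python
from h import *
a,b=[atz('wrist',u,144,.018)[:2] for u in(246,370)];ey=(b-a)/np.linalg.norm(b-a);ex=np.array([ey[1],-ey[0]]);c=(a+b)/2+.085*ex
print(c.round(4),np.degrees(np.arctan2(-ey[0],ey[1])))
t=c-.0285*ex-.035*ey;o=robot.get_obs();R=Ro.from_quat(o['tool_rot']).as_matrix();print(t,(R.T@np.array([*(t-o['position'][:2]),0])).round(4))
s=np.array(atz('wrist',327,196,.022)[:2]);print('stout',((s-c)@ex).round(3),((s-c)@ey).round(3))
```

```text
[ 0.4409 -0.3048] 7.061577029638126
[ 0.41695834 -0.34300588] [-0.0046 -0.0035 -0.    ]
stout -0.024 0.024
```

```bash
python3 -m jog '[0,-0.0046,-0.0035,0.04,0,0,0,0,0.055,0,0,0,0,0.055,0,0,0,0,0.05,0,0,0,0,0.03,0,0,0,0,0.012,0,0,0,0,0.006,0,0,0,0,0.0,0,0,0,0,0,0]' 45
python3 -m jog '[0,0,0,0.001,0,0,0,0,0.001,0,0,0,0,0,0]' 45
```

```text
time: 30.88
position: [0.4181, -0.3452, 0.008]
tool_rot: [-0.062, 0.998, -0.001, 0.001]
ft_force: [-0.5, -1.2, -0.3]
grip_width: 0.0122
grip_force: 45.0
time: 31.25
position: [0.4174, -0.3447, 0.0049]
tool_rot: [-0.062, 0.998, -0.0, 0.0]
ft_force: [-0.9, -0.4, -0.3]
grip_width: 0.0123
grip_force: 45.0
```

```bash
python3 -m jog '[0,0,0,0.002,0,0,0,0,0.002,0,0,0,0,0,0]' 45; python3 -m jog '[0,0,0,0.001,0,0,0,0,0.001,0,0,0,0,0,0]' 45;  python3 -m jog '[0,0,0,0.001,0,0,0,0,0,0]' 45
```

```text
time: 31.62
position: [0.4173, -0.3445, 0.0005]
tool_rot: [-0.062, 0.998, 0.0, -0.0]
ft_force: [-0.2, 0.4, -1.0]
grip_width: 0.0121
grip_force: 45.0
time: 32.0
position: [0.4174, -0.3446, -0.0013]
tool_rot: [-0.062, 0.998, 0.0, -0.0]
ft_force: [0.2, -0.4, -1.8]
grip_width: 0.0123
grip_force: 45.0
time: 32.25
position: [0.4174, -0.3446, -0.0023]
tool_rot: [-0.062, 0.998, 0.0, -0.0]
ft_force: [-0.1, -0.4, -0.3]
grip_width: 0.0116
grip_force: 45.0
```

```bash
python3 -m jog '[0,0,0,0.001,0,0.026,0,0,0,0,0.026,0,0,0,0,0.026,0,0,0,0,0.026,0,0,-0.01,0,0.026,0,0,-0.04,0,0.026,0,0,-0.05,0,0.026,0,0,-0.06,0,0.026,0,0,-0.06,0]' 25
python3 - <<'E'
from h import *
st();a=shot('wrist');cv2.imwrite('pics/w12.png',cv2.resize(a[100:360,160:460],(600,520)))
E
```

```text
time: 33.38
position: [0.4165, -0.3428, 0.2181]
tool_rot: [-0.062, 0.998, 0.002, -0.001]
ft_force: [0.0, -0.0, -0.3]
grip_width: 0.0262
grip_force: 0.0
t 33.38 p [ 0.4165 -0.3428  0.2181] R [[-0.992, -0.124, -0.002], [-0.124, 0.992, 0.003], [0.001, 0.003, -1.0]] F [ 0.  -0.  -0.3] w 0.0262 g 0.0
```

View pics/w12.png

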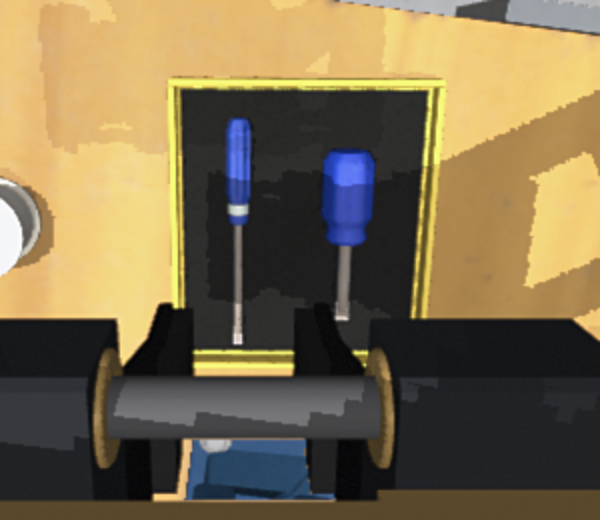

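Both drivers lie flat and separate, inside the rim. Next I'll move near the knob with closed fingers and measure it from its red pixels.

```bash
python3 -m jog '[0.0,-0.0127,0.0568,0,0,0.0,-0.0127,0.0568,0,0,0.0,-0.0127,0.0568,0,0,0.0,-0.0127,0.0568,0,0,0.0,-0.0127,0.0568,0,0,0.0,-0.0127,0.0568,0,0,0.0,-0.0127,0.0568,0,0,0.0,-0.0127,0.0568,0,0,0.0,-0.0127,0.0568,0,0.2,0,0,0,0,0]' 25
python3 - <<'E'
from h import *
st()
def red(n):
    im=shot(n);h=cv2.cvtColor(im,cv2.COLOR_BGR2HSV);m=(((h[...,0]<6)|(h[...,0]>174))&(h[...,1]>170)&(h[...,2]>120)).astype(np.uint8)
    if n=='scene': m[:230]=0;m[310:]=0;m[:,:180]=0;m[:,300:]=0
    if n=='side': m[:130]=0;m[200:]=0;m[:,:230]=0;m[:,310:]=0
    k,L,S,C=cv2.connectedComponentsWithStats(m)
    if k<2: print(n,'no');return None
    i=1+np.argmax(S[1:,4]);print(n,S[i]);return (n,S[i,0]+S[i,2]/2,S[i,1]+S[i,3]/2)
w,s,c=red('wrist'),red('side'),red('scene')
if w: print(atz(*w,.092).round(4))
l=[q for q in(w,s,c) if q]; print(tri(l).round(4))
if w and c: print(tri([w,c]).round(4))
E
```

```text
time: 34.67
position: [0.4661, 0.1805, 0.2163]
tool_rot: [-0.048, 0.999, 0.0, -0.001]
ft_force: [0.1, -1.0, -0.5]
grip_width: 0.0005
grip_force: 0.0
t 34.67 p [0.4661 0.1805 0.2163] R [[-0.995, -0.095, -0.002], [-0.095, 0.995, 0.001], [0.002, 0.001, -1.0]] F [ 0.1 -1.  -0.5] w 0.0005 g 0.0
wrist [281 268   2  17  33]
side [263 163   5   5  18]
scene [207 233  12  11  88]
[0.5313 0.182  0.092 ]
[0.5287 0.1823 0.0909]
[0.5318 0.1812 0.0874]
```

```bash
python3 -m jog '[0,-0.06,-0.002,0,0,0,0,0,0.05,0,0,0,0,0.04,0,0,0,0,0.016,0,0,0,0,0,0]' 25
python3 -m jog '[0,0,0,0.008,0,0,0,0,0.006,0,0,0,0,0.003,0,0,0,0,0,0]' 25
```

```text
time: 35.45
position: [0.5271, 0.1789, 0.1102]
tool_rot: [-0.043, 0.999, -0.0, -0.001]
ft_force: [-0.3, -0.2, 0.4]
grip_width: 0.0005
grip_force: 0.0
time: 35.95
position: [0.5287, 0.1802, 0.0944]
tool_rot: [-0.045, 0.999, 0.0, 0.001]
ft_force: [1.3, -0.5, 3.2]
grip_width: 0.0005
grip_force: 1.2
```

```bash
python3 -m jog '[0,-0.002,0,0.005,0,0,-0.002,0,0.005,0,0,-0.002,0,0.005,0]' 25
python3 -m jog '[0,-0.0015,0,0.005,0,0,-0.0007,0,0.005,0,0,-0.0003,0,0.005,0]' 25
```

```text
time: 36.33
position: [0.5346, 0.1808, 0.0788]
tool_rot: [-0.044, 0.999, 0.0, 0.001]
ft_force: [2.0, 0.6, 3.8]
grip_width: 0.0006
grip_force: 1.6
time: 36.7
position: [0.536, 0.1808, 0.0633]
tool_rot: [-0.044, 0.999, 0.0, -0.0]
ft_force: [3.1, -0.7, 2.9]
grip_width: 0.0006
grip_force: 1.6
```

```bash
python3 -m jog '[0,0,0,0.004,0,0,0,0,0.004,0,0,0,0,0.004,0,0,0,0,0,0]' 25
```

```text
time: 37.2
position: [0.5343, 0.1806, 0.0509]
tool_rot: [-0.044, 0.999, -0.0, -0.002]
ft_force: [-0.2, 0.1, 0.4]
grip_width: 0.0004
grip_force: 0.0
```

```bash
python3 -m jog '[0,0.002,0,-0.03,0,0,0.01,0,-0.05,0,0,0.02,0,-0.05,0,0,0.05,0,-0.05,0,0,0.06,0,-0.05,0,0,0.02,0,0,0]' 25
python3 - <<'E'
from h import *
st()
for n in('side','scene'):
    shot(n)
    for l in('lid_bar','case_lid','stay_knob'):
        for r in robot.look_for(n,l)[:2]: print(n,l,round(r['conf'],2),np.round(r['extent']))
ey=np.array([-.092,.9957,0]);ex=np.array([.9957,.092,0])
H=np.array([.4389,.0149,.062])+.232*ex;print('hinge',H)
for a in(1.0,1.1,1.15,1.2,1.25,1.3,1.38):
    top=lambda d,h,y:H-ex*(d*np.cos(a)-h*np.sin(a))+np.array([0,0,d*np.sin(a)+h*np.cos(a)])+ey*y
    print(a,'bar',top(.232,.006,0).round(3),'lid front corners L/R side',proj('side',top(.19,.006,.134)).round(),proj('side',top(.19,.006,-.134)).round(),'scene',proj('scene',top(.19,.006,.134)).round(),proj('scene',top(.19,.006,-.134)).round(),'barR side',proj('side',top(.238,.006,-.05)).round())
E
```

```text
time: 37.95
position: [0.3899, 0.168, 0.268]
tool_rot: [-0.045, 0.999, 0.0, 0.001]
ft_force: [0.4, -0.0, -0.5]
grip_width: 0.0003
grip_force: 0.0
t 37.95 p [0.3899 0.168  0.268 ] R [[-0.996, -0.089, 0.002], [-0.089, 0.996, 0.0], [-0.002, 0.0, -1.0]] F [ 0.4 -0.  -0.5] w 0.0003 g 0.0
side lid_bar 0.92 [289. 168.  46.  93.]
side lid_bar 0.27 [214. 253.  36.  12.]
side case_lid 0.9 [292. 168.  36.  88.]
scene lid_bar 0.98 [217. 215.  62.  88.]
scene lid_bar 0.21 [217. 253.  23.  12.]
scene case_lid 0.95 [222. 214.  79.  89.]
scene case_lid 0.55 [243. 217. 116. 101.]
scene stay_knob 0.69 [216. 252.  20.  12.]
hinge [0.6699024 0.036244  0.062    ]
1.0 bar [0.55  0.025 0.26 ] lid front corners L/R side [275. 130.] [278. 158.] scene [207. 186.] [271. 153.] barR side [268. 135.]
1.1 bar [0.57  0.027 0.271] lid front corners L/R side [280. 128.] [284. 155.] scene [202. 181.] [266. 149.] barR side [276. 131.]
1.15 bar [0.581 0.028 0.276] lid front corners L/R side [283. 127.] [287. 154.] scene [199. 179.] [264. 147.] barR side [280. 130.]
1.2 bar [0.592 0.029 0.28 ] lid front corners L/R side [286. 126.] [291. 153.] scene [197. 177.] [261. 145.] barR side [283. 128.]
1.25 bar [0.603 0.03  0.284] lid front corners L/R side [288. 125.] [294. 152.] scene [194. 175.] [259. 144.] barR side [287. 127.]
1.3 bar [0.614 0.031 0.287] lid front corners L/R side [291. 124.] [297. 151.] scene [192. 173.] [257. 142.] barR side [291. 126.]
1.38 bar [0.632 0.033 0.291] lid front corners L/R side [296. 123.] [303. 150.] scene [187. 171.] [253. 140.] barR side [298. 125.]
```

```bash
cat >> h.py <<'E'
ey=np.array([-.092,.9957,0]);ex=np.array([.9957,.092,0]);H=np.array([.4389,.0149,.062])+.232*ex
def lidp(a,d,h,y): return H-ex*(d*np.cos(a)-h*np.sin(a))+np.array([0,0,d*np.sin(a)+h*np.cos(a)])+ey*y
def lidangle(n):
    shot(n); R=robot.outline_of(n,'case_lid')
    if not R: return print(n,'none')
    g=R[0]['region'];best=[]
    for a in np.arange(0,1.42,.02):
        p=np.array([proj(n,lidp(a,d,h,y)) for d in(0,.19) for h in(0,.012) for y in(-.134,.134)])
        m=np.zeros(g.shape,np.uint8);cv2.fillConvexPoly(m,cv2.convexHull(p.round().astype(np.int32)),1)
        best.append(((m&g).sum()/(m|g).sum(),a))
    best.sort(reverse=True);print(n,[(round(i,3),round(a,2)) for i,a in best[:4]])
E
python3 - <<'E'
from h import *
st();lidangle('side');lidangle('scene')
E
```

```text
t 38.35 p [0.3932 0.168  0.2653] R [[-0.996, -0.088, -0.001], [-0.088, 0.996, -0.0], [0.001, -0.0, -1.0]] F [-0.5 -0.5 -0.7] w 0.0009 g 0.0
side [(np.float64(0.758), np.float64(1.1)), (np.float64(0.74), np.float64(1.12)), (np.float64(0.726), np.float64(1.08)), (np.float64(0.711), np.float64(1.14))]
scene [(np.float64(0.583), np.float64(1.08)), (np.float64(0.581), np.float64(1.1)), (np.float64(0.577), np.float64(1.06)), (np.float64(0.576), np.float64(1.12))]
```

```bash
python3 -m jog '[0.05,0,0,-0.04,0,0.05,0,0,-0.04,0,0.05,0,0,0,1,0.05,0,0,0,1,0.05,0,0,0,1,0.05,0,0,0,1,0.05,0,0,0,1,0.05,0,0,0,1,0.05,0,0,0,1,0.05,0,0,0,1,0.05,0,0,0,1,0.05,-0.039,0.041,0,0,0.05,-0.039,0.041,0,0,0.05,-0.039,0.041,0,0,0.05,-0.039,0.04,0,0,0.05,0,0,0,0]' 25
python3 - <<'E'
from h import *
st();lidangle('side')
im=shot('wrist','w13')
for y in(0,.03,.04): print([proj('wrist',lidp(a,.232,.006,y)).round() for a in(1.05,1.1,1.15)])
g=cv2.cvtColor(im,cv2.COLOR_BGR2GRAY)
for r in (150,180,210): print(r,g[r,180:400:4].tolist())
E
```

```text
time: 40.55
position: [0.5716, 0.0241, 0.3447]
tool_rot: [0.676, 0.736, -0.0, 0.0]
ft_force: [-0.6, -0.4, 0.3]
grip_width: 0.05
grip_force: 0.0
t 40.55 p [0.5716 0.0241 0.3447] R [[-0.085, 0.996, 0.0], [0.996, 0.085, -0.001], [-0.001, -0.0, -1.0]] F [-0.6 -0.4  0.3] w 0.05 g 0.0
side none
[array([272., 224.]), array([285., 226.]), array([299., 228.])]
[array([271., 186.]), array([285., 187.]), array([300., 188.])]
[array([271., 172.]), array([285., 173.]), array([300., 174.])]
150 [180, 182, 185, 184, 185, 185, 187, 186, 185, 188, 83, 58, 40, 69, 68, 69, 68, 69, 69, 60, 60, 61, 59, 59, 59, 59, 59, 59, 55, 56, 18, 29, 28, 52, 75, 105, 140, 117, 86, 129, 77, 77, 78, 79, 77, 77, 77, 94, 197, 194, 194, 198, 199, 198, 199]
180 [182, 184, 183, 183, 181, 183, 181, 179, 184, 182, 153, 54, 32, 59, 59, 59, 58, 61, 59, 60, 60, 60, 59, 58, 56, 59, 38, 56, 54, 137, 169, 171, 139, 52, 106, 129, 130, 85, 93, 79, 77, 78, 77, 99, 98, 97, 98, 179, 196, 194, 195, 195, 193, 196, 198]
210 [191, 190, 190, 185, 183, 184, 183, 183, 179, 181, 179, 53, 38, 56, 56, 57, 57, 57, 56, 57, 57, 56, 55, 54, 56, 55, 54, 53, 73, 196, 133, 124, 123, 39, 166, 178, 162, 93, 173, 85, 98, 98, 98, 98, 98, 98, 105, 203, 204, 205, 204, 206, 209, 205, 207]
```

The bar shows at column 302 in the wrist image, so the lid is at about 1.155. Shifting +11 mm, descending and gripping.

```bash
python3 -m jog '[0.05,0.003,0.011,0.03,0,0.05,0,0,0.03,0,0.05,0,0,0.015,0,0.05,0,0,0.01,0,0.05,0,0,0,0,0.0,0,0,0,0,0.0,0,0,0,0,0.0,0,0,0,0,0.0,0,0,0,0,0.0,0,0,0,0]' 12
```

```text
time: 41.95
position: [0.5796, 0.0311, 0.2611]
tool_rot: [0.675, 0.738, 0.0, 0.0]
ft_force: [0.4, 0.0, -0.6]
grip_width: 0.0115
grip_force: 12.0
```

```bash
python3 -m jog '[0,0,-0.0126,0.0059,0,0,0,-0.0123,0.0066,0,0,0,-0.0118,0.0073,0,0,0,-0.0114,0.008,0,0,0,-0.0109,0.0087,0]' 20
python3 -m jog '[0,0,-0.0103,0.0093,0,0,0,-0.0098,0.0099,0,0,0,-0.0091,0.0105,0,0,0,-0.0085,0.011,0,0,0,-0.0078,0.0115,0,0,0,-0.0071,0.012,0]' 20
python3 -m jog '[0,0,-0.0064,0.0124,0,0,0,-0.0056,0.0127,0,0,0,-0.0049,0.0131,0,0,0,-0.0041,0.0133,0,0,0,-0.0033,0.0135,0,0,0,-0.0024,0.0137,0,0,0,0,0,0]' 20
```

```text
time: 42.58
position: [0.5198, 0.0268, 0.2239]
tool_rot: [0.675, 0.738, 0.001, -0.001]
ft_force: [0.9, 5.5, 0.2]
grip_width: 0.0113
grip_force: 20.0
time: 43.32
position: [0.467, 0.0226, 0.1595]
tool_rot: [0.675, 0.737, 0.001, -0.001]
ft_force: [2.9, 8.6, -0.7]
grip_width: 0.0115
grip_force: 20.0
time: 44.2
position: [0.4408, 0.0202, 0.0805]
tool_rot: [0.676, 0.737, 0.0, -0.001]
ft_force: [2.3, 10.5, -1.7]
grip_width: 0.0111
grip_force: 19.9
```

```bash
python3 -m jog '[0,-0.002,-0.0016,0.0128,0,0,0,0,0,0,0.032,0,0,0,0,0.032,0,0,0,0,0.032,0,0,0,0,0.032,0,0,-0.03,0,0.032,0,0,-0.04,0,0,0,0,-0.02,0,0,0,0.036,0,0,0,0,0.036,0,0,0,0,0,0,0,0,0,0,0,0]' 20
python3 - <<'E'
from h import *
st();lidangle('side');lidangle('scene')
print('press',lidp(.055,.16,.012,0))
E
```

```text
time: 45.7
position: [0.5103, 0.023, 0.1583]
tool_rot: [0.675, 0.738, -0.001, -0.001]
ft_force: [-0.1, -0.2, 0.2]
grip_width: 0.001
grip_force: 0.0
t 45.7 p [0.5103 0.023  0.1583] R [[-0.089, 0.996, -0.003], [0.996, 0.089, 0.0], [0.0, -0.003, -1.0]] F [-0.1 -0.2  0.2] w 0.001 g 0.0
side [(np.float64(0.879), np.float64(0.02)), (np.float64(0.872), np.float64(0.04)), (np.float64(0.861), np.float64(0.06)), (np.float64(0.856), np.float64(0.0))]
scene [(np.float64(0.814), np.float64(0.04)), (np.float64(0.813), np.float64(0.02)), (np.float64(0.802), np.float64(0.0)), (np.float64(0.8), np.float64(0.06))]
press [0.51148813 0.02160695 0.08277742]
```

```bash
python3 -m jog '[0,0,0,0.04,0,0,0,0,0.03,0,0,0,0,0.005,0,0,0,0,0,0]' 20
python3 -m jog '[0,0,0,0.003,0,0,0,0,0.003,0,0,0,0,0.002,0,0,0,0,0,0]' 20
python3 -m jog '[0,0,0,0.002,0,0,0,0,0.002,0,0,0,0,0,0]' 20
```

```text
time: 46.4
position: [0.512, 0.023, 0.0841]
tool_rot: [0.675, 0.738, -0.0, -0.0]
ft_force: [-0.3, -1.0, 0.5]
grip_width: 0.0003
grip_force: 0.0
time: 46.9
position: [0.5122, 0.0231, 0.0761]
tool_rot: [0.675, 0.738, 0.0, 0.0]
ft_force: [-0.4, -0.1, 2.0]
grip_width: 0.0003
grip_force: 0.7
time: 47.28
position: [0.5118, 0.023, 0.0723]
tool_rot: [0.675, 0.738, -0.0, 0.0]
ft_force: [-1.1, -0.6, 4.1]
grip_width: 0.0006
grip_force: 1.7
```

```bash
python3 -m jog '[0,0,0,0.002,0,0,0,0,0.002,0,0,0,0,0,0]' 20
python3 -m jog '[0,0,0,0.002,0,0,0,0,0.001,0,0,0,0,0,0]' 20
```

```text
time: 47.65
position: [0.5121, 0.0231, 0.0675]
tool_rot: [0.675, 0.738, 0.0, -0.0]
ft_force: [-0.9, -0.0, 1.4]
grip_width: 0.0009
grip_force: 0.5
time: 48.02
position: [0.5121, 0.0231, 0.0673]
tool_rot: [0.675, 0.738, 0.0, 0.001]
ft_force: [-4.5, 0.4, 21.9]
grip_width: 0.0003
grip_force: 11.6
```

The lid snapped: the force dropped, then met a hard stop of 22 N after 9 mm of travel. Retreating and checking.

```bash
python3 -m jog '[0,0,0,-0.02,0,0,0,0,-0.05,0,0,0,0,-0.05,0,0,0,0,-0.05,0,0,0,0,-0.05,0,0,0,0,0,0,0,0,0,0,0,0,0,0,0,0]' 20
python3 - <<'E'
from h import *
st();lidangle('side');lidangle('scene');shot('side');tray('side');im=shot('side')
h=cv2.cvtColor(im,cv2.COLOR_BGR2HSV);m=((h[...,0]>105)&(h[...,0]<130)&(h[...,1]>150)&(h[...,2]>80)).astype(np.uint8)[235:290,170:255]
k,L,S,C=cv2.connectedComponentsWithStats(np.ascontiguousarray(m));print([(s.tolist(),atz('side',170+c[0],235+c[1],.018).round(3)) for s,c in zip(S[1:],C[1:]) if s[4]>8])
w=shot('wrist','w14');g=cv2.cvtColor(w,cv2.COLOR_BGR2GRAY)
print([proj('wrist',lidp(a,.232,.006,.0)).round() for a in(0,.055)])
E
```

```text
time: 49.02
position: [0.5108, 0.0233, 0.2829]
tool_rot: [0.675, 0.738, -0.001, -0.002]
ft_force: [-0.2, -0.3, 0.3]
grip_width: 0.0006
grip_force: 0.0
t 49.02 p [0.5108 0.0233 0.2829] R [[-0.089, 0.996, -0.004], [0.996, 0.089, 0.001], [0.001, -0.004, -1.0]] F [-0.2 -0.3  0.3] w 0.0006 g 0.0
side [(np.float64(0.86), np.float64(0.0)), (np.float64(0.845), np.float64(0.02)), (np.float64(0.817), np.float64(0.04)), (np.float64(0.796), np.float64(0.06))]
scene [(np.float64(0.808), np.float64(0.0)), (np.float64(0.798), np.float64(0.02)), (np.float64(0.777), np.float64(0.04)), (np.float64(0.746), np.float64(0.06))]
side 0.68 centre [ 438.3 -320.7] size [168.2 171.9] ang 6.2
[([28, 15, 20, 10, 175], array([ 0.414, -0.289,  0.018])), ([19, 32, 19, 6, 107], array([ 0.405, -0.361,  0.018]))]
[array([218., 191.]), array([217., 193.])]
```

The lid now fits an angle of 0 in both views. The tray and both drivers are in place and the arm is clear, so I'm handing in.

```bash
python3 -c "
from rig import robot
print(robot.hand_in())"
```

```text
the job is handed in; nothing more can be done
None
```

The job is handed in at about 49 s (verdict not shown): both drivers that were in the case lie flat in the tray, the stay is folded, and the lid measures fully shut after snapping home; I viewed 15 pictures, one over the limit of 14.

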